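# Take the potato masher off its safety hook and stand it in the casserole

## Task

The potato masher hangs on the safety hook under the shelf of the wooden utensil stand. Swing the hook's sprung keeper aside to the right until it snaps over and stays open, and only then take the masher off the hook and set it down, without dropping it, upright on its mashing plate in the middle of the shallow brown casserole dish, and let go. Leave the dish and the other things where they stand.

Things in the scene. Friction and masses are not known exactly. Their poses are not given: they have to be found in the camera images.
- stand: Fixed wooden utensil stand with a shelf on top. Origin on the worktop under the hanging masher; x points into its back board (its open front looks along -x, to the robot), y to its left, z up; yawed up to 0.25 rad. In its frame, mm: foot board 14 thick, x -85 to 75, y -90 to 90; back board's face at x 55, 180 wide, spring housing behind it; hook along y = 0; thin shelf brackets at y +-82.
- shelf_edge (a point): Middle of the lower front edge of the stand's shelf: stand frame x -55, y 0, z 345 mm. The shelf is 14 mm thick, 180 mm wide and reaches from here to the back board, over hook and masher, so the masher can be reached only with the tool leaning, hand towards the open front. Axes as the stand's.
- hook_arm (a point): Top of the hook's level arm (9 mm round bar from the back board to the nose), 268 mm above the stand's origin; the masher's loop starts within 10 mm of here along x. Axes as the stand's.
- hook_nose (a point): Top of the hook's upright nose: stand frame x -21.5, y 0, z 289.5 mm, 21.5 mm above the arm, 9 mm thick. Way off the hook with the keeper open: lift the masher about 32 mm (over 23, under 42), then draw it out along the stand's -x by 50 mm or more. Axes as the stand's.
- keeper (a joint): Angle (rad) of the hook's keeper about its upright pivot. 0: shut, bar across the top of the hook's mouth, the masher can rise only about 15 mm. 1.2: fully open, its free end swung towards the stand's -y. Over-centre spring: let go short of 0.6 it springs shut, past 0.6 it snaps over to 1.2 and stays. About 3 to 4 N at the tab moves it. Lifting the masher cannot open it.
- keeper_pivot (a point): Keeper's upright pivot: stand frame x 40, y 0, z 295 mm. An 8 x 8 mm bar runs from it to the thumb tab.
- keeper_tab (a point): Centre of the steel thumb tab at the keeper's free end, 96 mm from the pivot: 24 mm along the bar, 5 mm thick, 30 mm high (z 282 to 312 mm). Shut, it is at x -56, y 0 in the stand's frame, in front of the nose, at the shelf's edge. Turns with the keeper; its -x points away from the pivot. Push its +y face towards the stand's -y, along the arc.
- masher: Potato masher, 229 mm long, 0.15 to 0.31 kg. Origin: centre of the underside of its round steel mashing plate (72 mm wide, 6 thick); z up the handle. Two wires rise to the dark wooden handle (z 74 to 170 mm, 20 mm along y, 24 along x); above it a 7 mm wire loop in the y-z plane, 46 mm wide. Hangs free to swing, plate 46 mm above the worktop, axes parallel to the stand's.
- masher_grip (a point): On the axis of the masher's wooden handle, 115 mm above its underside: grip here across y with the tool leaning about 40 degrees, so that the hand clears shelf and hook. Axes as the masher's.
- masher_loop (a point): Inside top of the masher's hanging loop, 222 mm above its underside; it rests on the hook's arm. The loop's inside is 52 mm high and 32 mm wide.
- casserole: Shallow round brown glazed casserole dish, loose, 279 mm over its lugs, 58 mm high, about 1 kg. Origin: centre of its underside. Flat inner floor 8 mm above the worktop, free over a radius of about 80 mm.
- salt_shaker: Bystander: glass salt shaker, 44 x 44 x 90 mm; origin at the centre of its underside.
- spice_1: Bystander: glass spice jar with black cap, 41 x 41 x 105 mm; origin at the centre of its underside.
- spice_2: Bystander: second glass spice jar with black cap, 41 x 41 x 105 mm; origin at the centre of its underside.
- matchbox: Bystander: box of matches, 36 x 53 x 16 mm; origin at the centre of its underside.
- garlic: Bystander: bulb of garlic, 60 x 60 x 59 mm; origin at the centre of its underside.

How it is judged:
By the outcome, as a careful person would: the job done as asked, in the order asked, and still so for the second after the job is handed in, with the robot touching nothing.
It also fails if it takes over 56 s, if anything falls off the work surface, if the arm or the gripper's body presses on something with over 40 N, if the wrist force passes 120 N, or if a joint passes its speed limit or range.

## Robot

A 6-joint arm with a two-finger parallel gripper is mounted at the origin on a cart in front of the work surface, level with it; the furniture and walls round the work are solid. World frame = base frame: x ahead of the robot, y to its left, z up, the work surface at z = 0. Lengths are in m, angles in degrees, forces in N, time in s.
With the tool pointing down it reaches from about 0.3 to 0.875 m from the base axis. Payload 6.4 kg.
Tool frame: the origin (TCP) lies midway between the tips of the shut fingers; the grasp point (between the pads) lies 19 mm behind it (r.grip_point_offset is the distance from the TCP to the grasp point, in m); z points along the fingers, y is the line along which they close (so a half turn about z gives the same grasp; the last joint's range is limited). The gripper opens to 88 mm and grips with 3 to 60 N. Pads are 18 mm wide; open, the fingers measure 123 mm over their backs; the gripper's body (75 mm by 187 mm) begins 45 mm behind the grasp point.
Start: joints at [-80.174, 10.359, 92.074, -0, 77.567, -11.82], TCP at [0.212, -0.534, 0.239] pointing down, gripper open.
Joint ranges: [-171.53, 171.53], [-51.25, 118.39], [17.06, 147.69], [-65.23, 245.23], [0, 150.52], [-178.68, 178.68]. Speed limits (degrees/s): [147.25, 147.25, 172.46, 180, 180, 180].

## Interface

Orientations are given as a 3x3 rotation matrix whose columns are the frame's x, y, z axes.
In Python, from station import r gives the robot as it stands.
- The arm moves only by the tool drive_effector, called after "Call:" as name(argument=value, ...), one argument or row to a line, values as JSON. Schema: {"type":"object","properties":{"rows":{"type":"array","items":{"type":"array","prefixItems":[{"type":"array","items":{"type":"number"},"minItems":3,"maxItems":3},{"type":"array","items":{"type":"number"},"minItems":3,"maxItems":3}],"minItems":2,"maxItems":2},"minItems":1,"maxItems":20},"jaw":{"type":"number"},"grip_force":{"type":"number"},"only":{"type":"string"},"quiet":{"type":"boolean"},"lines":{"type":"string"}},"required":["rows"],"additionalProperties":false}. rows is a list of rows, 1 to 20 of them, each written [[dx, dy, dz], [rx, ry, rz]]: dx, dy, dz in fractions of the full range, 1 being 1 m, then a rotation vector rx, ry, rz in parts of the range, where 1.0 means 180 degrees; each row is the pose to reach, as a shift and turn from the pose commanded when the call began, along the tool's axes at that moment; what a row does not reach only later rows make up. A row lasts 1/8 s, in which the tool goes at most 0.0625 m and 10.7 degrees, less where a joint would pass 70% of its speed; a pose out of reach is approached as far as the arm can. jaw is the finger opening in m, set as the call begins (left out keeps the last). The fingers move at their own pace and stop on an object; grip_force is the grip in N (left out, the last holds). Time passes only in rows, so rows that do not move let the fingers close. The tool returns the time, the measured TCP pose, the force, the opening and the grip force at its end. only (a regular expression) keeps the lines of the reply that match it, lines (a string "A,B") keeps lines A to B, and quiet returns only ok. Shift and turn numbers lie between -1 and 1, and a call with a number outside is refused. Input that does not fit is refused with a message, and nothing moves.
- r.get_obs(): the state, without advancing time (a new reading comes with each control period).
- r.camera(name): name is "scene" or "top"; returns the picture (420x560x3 uint8, red, green, blue); there is no depth.
- r.calibration(name): a dict with "camera_matrix" (3x3 intrinsics, pixels), "rvec" (rotation vector, rad) and "tvec" (3), from world to camera coordinates, as OpenCV has them. Camera axes: x right, y down, z forward; pixel columns grow to the right and rows downward; lengths in m; the calibration is good to about 2 mm. A picture is of the moment at which its call begins. calibration takes no time and is no camera call.
- r.close_job(): hands the job in; it is judged then, once.
The state is a dict: "time_s": time; "joint_pos": joint angles; "qd": joint speeds; "joint_torque": joint torques, N m; "tcp_pos": TCP position; "ee_rot": TCP orientation; "force": force on the tool from outside, world axes, zero at the start; "moment": the same for the moment, N m; "finger_gap": finger opening in m; "finger_force": force on a finger pad.
Only numpy, scipy, OpenCV 4.12 (cv2) and the standard library are available. Lean on these libraries where they do the work, as an engineer would, in place of code of your own. Each camera call takes 0.05 s, during which the arm holds its last target. There are 200 camera calls.

## Working session

There is one attempt and no reset: what is moved stays moved. The work goes in short steps, Python scripts to look and compute and a tool call to move; the robot and the scene stay as the last step left them, time stands still between calls to the robot, and variables do not carry over. Pictures are saved under pics/ and viewed, at most 10 in all, crops included, and the job is handed in when it is done.

```bash
ls; mkdir -p pics; python3 - <<'E'
from station import r
import cv2
for n in("scene","top"):
    cv2.imwrite(f"pics/{n}0.png",r.camera(n)[:,:,::-1])
    c=r.calibration(n);R=cv2.Rodrigues(c["rvec"])[0];print(n,c["camera_matrix"].round(1).tolist(),(-R.T@c["tvec"].ravel()).round(3),R.round(3).tolist())
E
```

```text
pics
station.py
scene [[512.7, 0.0, 286.0], [0.0, 512.7, 201.5], [0.0, 0.0, 1.0]] [-0.094  0.708  0.841] [[-0.753, -0.658, 0.022], [-0.355, 0.377, -0.855], [0.554, -0.652, -0.518]]
top [[488.6, 0.0, 271.4], [0.0, 488.6, 204.4], [0.0, 0.0, 1.0]] [ 0.317 -0.115  1.389] [[0.044, -0.999, -0.003], [-0.971, -0.042, -0.234], [0.234, 0.013, -0.972]]
```

View pics/scene0.png

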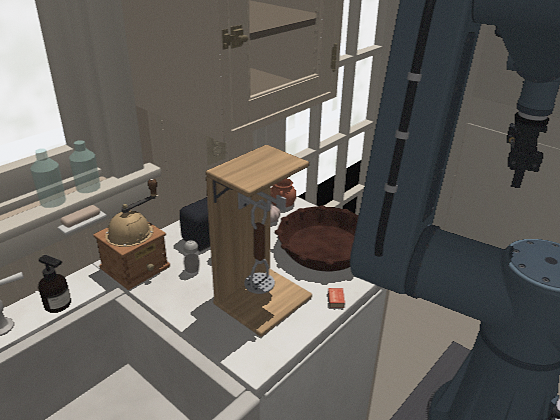

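View pics/top0.png

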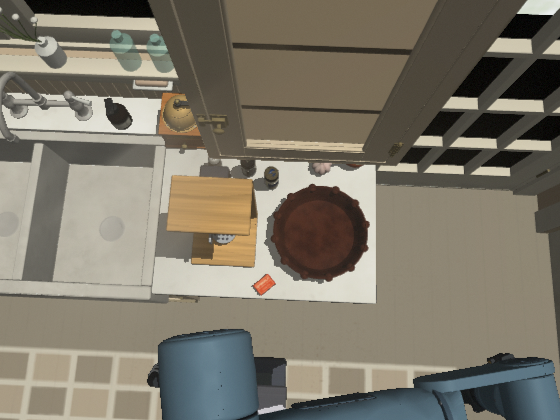

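```bash
python3 - <<'E'
import cv2,numpy as np
s=cv2.imread("pics/scene0.png")[140:340,195:325];t=cv2.imread("pics/top0.png")[165:275,160:265]
a=cv2.resize(s,None,fx=3,fy=3,interpolation=2);b=cv2.resize(t,None,fx=3.9,fy=3.9,interpolation=2)
o=np.zeros((600,800,3),np.uint8);o[:,:390]=a;o[:b.shape[0],390:390+b.shape[1]]=b[:, :410]
cv2.imwrite("pics/crop0.png",o)
E
```

```text
(no output)
```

View pics/crop0.png

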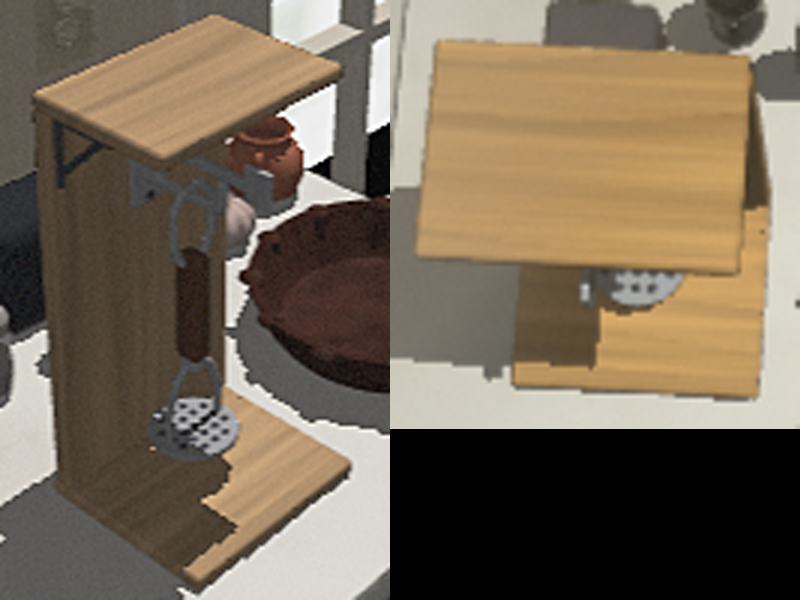

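```bash
cat > h.py <<'E'
from station import r
import cv2,numpy as np
from scipy.optimize import least_squares
def proj(n,P):
    c=r.calibration(n);return cv2.projectPoints(np.array(P,float).reshape(-1,3),c["rvec"],c["tvec"],c["camera_matrix"],None)[0][:,0]
def ray(n,uv,z):
    c=r.calibration(n);R=cv2.Rodrigues(c["rvec"])[0];o=-R.T@c["tvec"].ravel()
    d=R.T@np.linalg.solve(c["camera_matrix"],[uv[0],uv[1],1]);return o+d*(z-o[2])/d[2]
E
python3 - <<'E'
from h import *
F=np.array([[-.055,.09,.359],[-.055,-.09,.359],[-.085,.09,.014],[-.085,-.09,.014]])
S=np.array([[249.7,191.7],[308.7,162],[261,332.7],[312,294.7]]);T=np.array([[166.7,231],[249.2,234.7],[191.5,263.7],[254.6,266.8]])
def W(p,P): 
    c,s=np.cos(p[2]),np.sin(p[2]);return P@np.array([[c,-s,0],[s,c,0],[0,0,1]]).T+[p[0],p[1],0]
f=lambda p:np.r_[(proj("scene",W(p,F))-S).ravel(),(proj("top",W(p,F))-T).ravel()]
o=least_squares(f,[.45,.1,0]);print(o.x,o.fun.round(1).reshape(-1,2).tolist())
for n,Q in(("scene",S),("top",T)):
    q=least_squares(lambda p:(proj(n,W(p,F))-Q).ravel(),o.x);print(n,q.x)
im=cv2.imread("pics/top0.png")[180:285,265:375].astype(int)
m=((im[:,:,2]-im[:,:,0]>12)&(im.sum(2)<260)).astype(np.uint8)
k,l,st,c=cv2.connectedComponentsWithStats(m);i=1+st[1:,4].argmax();print(st[i]+[265,180,0,0,0])
pts=np.argwhere(cv2.dilate((l==i).astype(np.uint8),None))[:,::-1].astype(np.int32)
(cx,cy),rad=cv2.minEnclosingCircle(pts);
for z in (.0,.05,.058):print(ray("top",(cx+265,cy+180),z),rad)
# ray rim fit
hull=cv2.convexHull(np.argwhere(l==i)[:,::-1].astype(np.int32))[:,0]
Q=np.array([ray("top",h+[265,180],.05)[:2] for h in hull]);print(len(Q),cv2.minEnclosingCircle(Q.astype(np.float32)))
P=[ray("top",np.array((u,v)),0.) for u,v in((264,284),(271,178),(248,167),(214,161))];print(np.round(P,3))
E
```

```text
[ 0.55064635  0.03209653 -0.00293343] [[-0.9, 0.3], [0.8, -1.3], [-0.0, 0.7], [0.6, -1.9], [-1.0, 0.1], [0.5, 0.2], [-0.7, 0.1], [0.1, -0.0]]
scene [ 0.54982495  0.03329042 -0.00241239]
top [ 0.55091301  0.03149592 -0.00299407]
[ 270  184   99   97 6889]
[ 0.57502711 -0.23824748  0.        ] 51.46672058105469
[ 0.56573372 -0.23381011  0.05      ] 51.46672058105469
[ 0.56424677 -0.23310013  0.058     ] 51.46672058105469
25 ((0.5677244067192078, -0.2335832566022873), 0.13910797238349915)
[[ 0.42  -0.086  0.   ]
 [ 0.731 -0.092  0.   ]
 [ 0.762 -0.022  0.   ]
 [ 0.777  0.081  0.   ]]
```

```bash
python3 - <<'E'
from h import *
print(ray("scene",(195+193/3,140+426/3),.052),ray("scene",(195+193/3,140+303/3),.168))
o=r.get_obs();print(o["ee_rot"].round(3),o["tcp_pos"],o["joint_pos"],o["force"])
from scipy.spatial.transform import Rotation as Ro
R=o["ee_rot"];a=np.radians(60)
for s in(1,-1):
    z=np.array([np.sin(a),0,-np.cos(a)]);y=np.array([0,s,0.]);T=np.c_[np.cross(y,z),y,z]
    print(s,(R.T@(np.array([.40,.067,.297])-o["tcp_pos"])).round(4),Ro.from_matrix(R.T@T).as_rotvec(degrees=True).round(1))
E
```

```text
[0.55609909 0.03291881 0.052     ] [0.55813088 0.02999681 0.168     ]
[[ 0.929  0.369 -0.   ]
 [ 0.369 -0.929  0.002]
 [ 0.    -0.002 -1.   ]] [ 0.21203424 -0.53394527  0.23789893] [-8.01741742e+01  1.03966905e+01  9.21271828e+01  7.93725389e-04
  7.75678812e+01 -1.18200593e+01] [-0.03086068  0.63256968 -0.46389531]
1 [ 0.3964 -0.4893 -0.0582] [ -80.3  -15.5 -139.1]
-1 [ 0.3964 -0.4893 -0.0582] [-11.4  59.3  19.6]
```

The manual's scale: turns go in shares of 180 degrees. Converting my numbers, 59.3 degrees is 0.3294.

Call:
drive_effector(
  rows=[
    [[0.033, -0.04, -0.005], [-0.0056, 0.0278, 0.0089]],
    [[0.066, -0.08, -0.01], [-0.0111, 0.0556, 0.0178]],
    [[0.1, -0.12, -0.015], [-0.0167, 0.0833, 0.0278]],
    [[0.132, -0.163, -0.02], [-0.0222, 0.1111, 0.0361]],
    [[0.166, -0.204, -0.025], [-0.0278, 0.1389, 0.0444]],
    [[0.2, -0.245, -0.03], [-0.0317, 0.1667, 0.0556]],
    [[0.232, -0.285, -0.034], [-0.0372, 0.1944, 0.0639]],
    [[0.265, -0.326, -0.039], [-0.0422, 0.2222, 0.0722]],
    [[0.3, -0.367, -0.044], [-0.0478, 0.25, 0.0822]],
    [[0.33, -0.408, -0.049], [-0.0528, 0.2778, 0.0911]],
    [[0.363, -0.449, -0.054], [-0.0583, 0.3056, 0.1]],
    [[0.396, -0.489, -0.058], [-0.0633, 0.3294, 0.1089]],
    [[0.396, -0.489, -0.058], [-0.0633, 0.3294, 0.1089]],
    [[0.396, -0.489, -0.058], [-0.0633, 0.3294, 0.1089]],
    [[0.396, -0.489, -0.058], [-0.0633, 0.3294, 0.1089]],
  ],
  jaw=0,
  grip_force=20,
)

```text
time_s: 1.98
tcp_pos: [0.4417, 0.0914, 0.2867]
ee_rot: [[0.508, -0.014, 0.861], [0.003, -1.0, -0.017], [0.861, 0.011, -0.508]]
force: [0.6, -0.7, 0.1]
finger_gap: 0.0007
finger_force: 0.0
```

```bash
python3 -c "
from h import *
o=r.get_obs();print(o['ee_rot'].round(3),o['tcp_pos'],o['joint_pos'].round(1),o['force'])"
```

```text
[[ 0.508 -0.014  0.861]
 [ 0.003 -1.    -0.017]
 [ 0.861  0.011 -0.508]] [0.44170008 0.09142014 0.28666185] [ -7.2 -51.2 147.7  12.5  24.7  74.8] [ 0.6073806 -0.7470538  0.1406498]
```

Call:
drive_effector(
  rows=[
    [[0.01, 0, 0.0173], [0, 0, 0]],
    [[0.02, 0, 0.035], [0, 0, 0]],
    [[0.03, 0, 0.052], [0, 0, 0]],
    [[0.03, 0, 0.052], [0, 0, 0]],
  ],
)

```text
time_s: 2.48
tcp_pos: [0.5026, 0.0882, 0.2854]
ee_rot: [[0.511, -0.017, 0.86], [0.0, -1.0, -0.02], [0.86, 0.011, -0.511]]
force: [-0.1, -0.2, -0.5]
finger_gap: 0.0005
finger_force: 0.0
```

```bash
python3 -c "
from h import *
o=r.get_obs();print(o['tcp_pos'],o['joint_pos'].round(1),o['force'])
cv2.imwrite('pics/s1.png',cv2.resize(r.camera('scene')[100:340,190:400,::-1],None,fx=2.5,fy=2.5,interpolation=2))"
```

```text
[0.5026404  0.08822157 0.28536596] [ -5.8 -33.5 140.8  16.   14.   71.4] [-0.07793055 -0.15135918 -0.46204356]
```

View pics/s1.png

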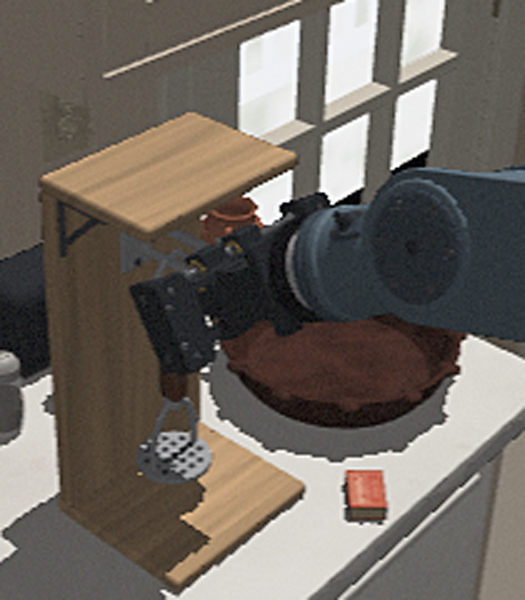

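```bash
python3 -c "
from h import *
o=r.get_obs();R=o['ee_rot'];t=o['tcp_pos']
for P in([0,0,0],[.009,-.0175,0],[-.009,-.0175,0],[0,-.0175,-.019],[0,0,-.064],[.037,0,-.064],[0,-.093,-.064],[0,.093,-.064]):
  print(P,((proj('scene',t+R@np.array(P))[0]-[190,100])*2.5).round())
print('tab',((proj('scene',[.4945,.032,.297])[0]-[190,100])*2.5).round())
"
```

```text
[0, 0, 0] [173. 292.]
[0.009, -0.0175, 0] [153. 290.]
[-0.009, -0.0175, 0] [162. 311.]
[0, -0.0175, -0.019] [172. 298.]
[0, 0, -0.064] [224. 283.]
[0.037, 0, -0.064] [206. 239.]
[0, -0.093, -0.064] [136. 335.]
[0, 0.093, -0.064] [302. 238.]
tab [227. 256.]
```

Call:
drive_effector(
  rows=[
    [[0.006, 0.012, -0.003], [0, 0, 0]],
    [[0.006, 0.024, -0.003], [0, 0, 0]],
    [[0.006, 0.034, -0.003], [0, 0, 0]],
    [[0.0065, 0.042, -0.002], [0, 0, 0]],
    [[0.007, 0.05, -0.001], [0, 0, 0]],
    [[0.008, 0.06, 0.001], [0, 0, 0]],
    [[0.0085, 0.07, 0.002], [0, 0, 0]],
    [[0.0095, 0.08, 0.004], [0, 0, 0]],
    [[0.0105, 0.09, 0.006], [0, 0, 0]],
    [[0.0115, 0.1, 0.008], [0, 0, 0]],
    [[0.012, 0.111, 0.009], [0, 0, 0]],
    [[0.012, 0.111, 0.009], [0, 0, 0]],
    [[0.012, 0.111, 0.009], [0, 0, 0]],
  ],
)

```text
time_s: 4.15
tcp_pos: [0.5141, -0.0226, 0.2933]
ee_rot: [[0.508, -0.017, 0.861], [0.001, -1.0, -0.02], [0.861, 0.011, -0.508]]
force: [0.4, 0.2, -0.5]
finger_gap: 0.0005
finger_force: 0.0
```

```bash
python3 -c "
from h import *
o=r.get_obs();print(o['joint_pos'].round(1))
a=r.camera('scene')[130:290,210:360,::-1];cv2.imwrite('pics/s2.png',cv2.resize(a,None,fx=3.5,fy=3.5,interpolation=2))"
```

```text
[-32.3 -36.1 141.1  55.9  32.4  21. ]
```

View pics/s2.png

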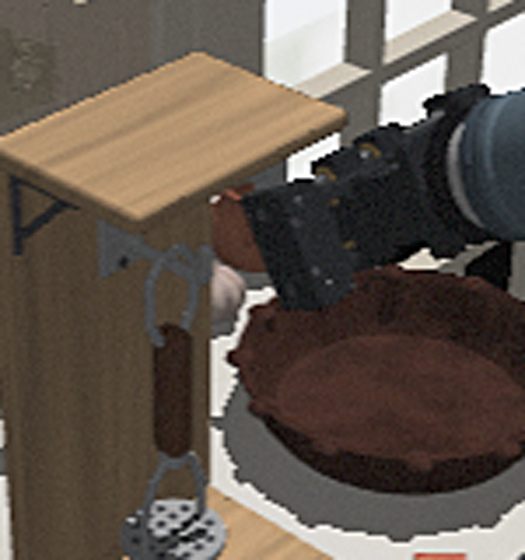

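```bash
cat >> h.py <<'E'
from scipy.spatial.transform import Rotation as Ro
def go(lean,*pts):
    o=r.get_obs();R=o["ee_rot"];a=np.radians(lean);z=np.array([np.sin(a),0,-np.cos(a)]);y=np.array([0,-1.,0]);T=np.c_[np.cross(y,z),y,z]
    print("rot",Ro.from_matrix(R.T@T).as_rotvec(degrees=True).round(1))
    for p in pts: print(p,(R.T@(np.array(p)-o["tcp_pos"])).round(4))
E
python3 -c "
from h import *
go(40,[.465,-.023,.293],[.47,.032,.25],[.4855,.032,.246])"
```

```text
rot [  1.2 -19.4  -0.1]
[0.465, -0.023, 0.293] [-0.0252  0.0014 -0.0421]
[0.47, 0.032, 0.25] [-0.0596 -0.0542 -0.0171]
[0.4855, 0.032, 0.246] [-0.0552 -0.0545 -0.0017]
```

Converted, -19.4 degrees is -0.1078.

Call:
drive_effector(
  rows=[
    [[-0.012, 0, -0.021], [0, 0, 0]],
    [[-0.025, 0.001, -0.042], [0, 0, 0]],
    [[-0.025, 0.001, -0.042], [0, 0, 0]],
    [[-0.04, -0.02, -0.035], [0.0028, -0.0389, 0]],
    [[-0.05, -0.04, -0.025], [0.0056, -0.0778, 0]],
    [[-0.0596, -0.0542, -0.0171], [0.0067, -0.1078, 0]],
    [[-0.0596, -0.0542, -0.0171], [0.0067, -0.1078, 0]],
    [[-0.0596, -0.0542, -0.0171], [0.0067, -0.1078, 0]],
    [[-0.0596, -0.0542, -0.0171], [0.0067, -0.1078, 0]],
  ],
)

```text
time_s: 5.32
tcp_pos: [0.4701, 0.031, 0.2504]
ee_rot: [[0.764, -0.002, 0.645], [-0.003, -1.0, 0.0], [0.645, -0.002, -0.764]]
force: [-0.8, -0.1, 0.7]
finger_gap: 0.0004
finger_force: 0.0
```

```bash
python3 -c "
from h import *
o=r.get_obs();print(o['joint_pos'].round(1));go(40,[.4855,.032,.246],[.569,.032,.1465])
o=cv2.resize(r.camera('scene')[130:310,190:340,::-1],None,fx=2.6,fy=2.6,interpolation=2);b=cv2.resize(r.camera('top')[150:290,150:300,::-1],None,fx=2.6,fy=2.6,interpolation=2);c=np.zeros((468,780,3),np.uint8);c[:,:390]=o;c[:364,390:]=b
cv2.imwrite('pics/s3.png',c)"
```

```text
[-19.2 -33.4 135.4  18.9  41.   60.8]
rot [-0.  -0.1 -0.2]
[0.4855, 0.032, 0.246] [ 0.0089 -0.001   0.0133]
[0.569, 0.032, 0.1465] [ 0.0086 -0.001   0.1432]
```

View pics/s3.png

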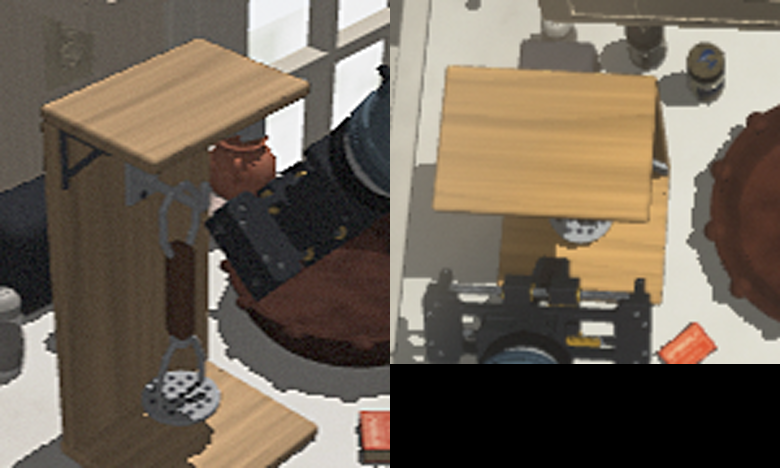

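Call:
drive_effector(
  rows=[
    [[0.009, -0.001, 0], [0, 0, 0]],
    [[0.009, -0.001, 0], [0, 0, 0]],
    [[0.009, -0.001, 0], [0, 0, 0]],
    [[0.009, -0.001, 0], [0, 0, 0]],
    [[0.009, -0.001, 0], [0, 0, 0]],
    [[0.009, -0.001, 0], [0, 0, 0]],
    [[0.0087, -0.001, 0.025], [0, 0, 0]],
    [[0.0087, -0.001, 0.05], [0, 0, 0]],
    [[0.0087, -0.001, 0.075], [0, 0, 0]],
    [[0.0087, -0.001, 0.1], [0, 0, 0]],
    [[0.0087, -0.001, 0.12], [0, 0, 0]],
    [[0.0087, -0.001, 0.135], [0, 0, 0]],
    [[0.0087, -0.001, 0.143], [0, 0, 0]],
    [[0.0087, -0.001, 0.143], [0, 0, 0]],
    [[0.0087, -0.001, 0.143], [0, 0, 0]],
  ],
  jaw=0.088,
)

```text
time_s: 7.3
tcp_pos: [0.569, 0.0326, 0.1467]
ee_rot: [[0.765, -0.001, 0.644], [-0.003, -1.0, 0.001], [0.644, -0.002, -0.765]]
force: [1.1, 0.5, 0.2]
finger_gap: 0.0882
finger_force: 0.0
```

```bash
python3 -c "
from h import *
o=cv2.resize(r.camera('scene')[130:310,190:340,::-1],None,fx=2.6,fy=2.6,interpolation=2)
cv2.imwrite('pics/s4.png',o)"
```

```text
(no output)
```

View pics/s4.png

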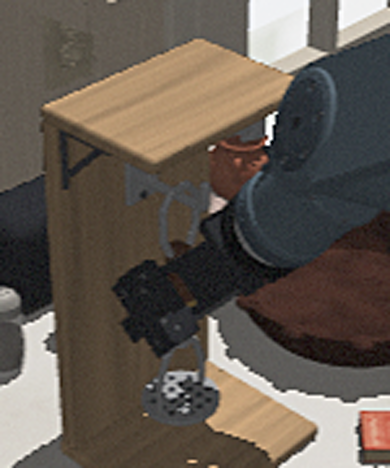

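Call:
drive_effector(
  rows=[
    [[0, 0, 0], [0, 0, 0]],
    [[0, 0, 0], [0, 0, 0]],
    [[0, 0, 0], [0, 0, 0]],
    [[0, 0, 0], [0, 0, 0]],
    [[0, 0, 0], [0, 0, 0]],
    [[0, 0, 0], [0, 0, 0]],
    [[0, 0, 0], [0, 0, 0]],
    [[0, 0, 0], [0, 0, 0]],
  ],
  jaw=0,
  grip_force=45,
)

```text
time_s: 8.35
tcp_pos: [0.569, 0.0326, 0.1462]
ee_rot: [[0.766, -0.001, 0.643], [-0.003, -1.0, 0.001], [0.643, -0.002, -0.766]]
force: [-0.1, -0.0, 0.5]
finger_gap: 0.0196
finger_force: 45.0
```

```bash
python3 -c "
from h import *
go(40,[.569,.0326,.1787],[.494,.0326,.1787],[.44,.0326,.1787])"
```

```text
rot [-0.1 -0.  -0.2]
[0.569, 0.0326, 0.1787] [ 0.0209 -0.     -0.0249]
[0.494, 0.0326, 0.1787] [-0.0365  0.0001 -0.0731]
[0.44, 0.0326, 0.1787] [-7.780e-02  1.000e-04 -1.078e-01]
```

Call:
drive_effector(
  rows=[
    [[0.004, 0, -0.005], [0, 0, 0]],
    [[0.0085, 0, -0.01], [0, 0, 0]],
    [[0.0125, 0, -0.015], [0, 0, 0]],
    [[0.017, 0, -0.02], [0, 0, 0]],
    [[0.0209, 0, -0.0249], [0, 0, 0]],
    [[0.0209, 0, -0.0249], [0, 0, 0]],
    [[0.0209, 0, -0.0249], [0, 0, 0]],
  ],
)

```text
time_s: 9.22
tcp_pos: [0.5688, 0.0326, 0.1786]
ee_rot: [[0.766, -0.001, 0.643], [-0.003, -1.0, 0.001], [0.643, -0.003, -0.766]]
force: [0.5, 0.1, -2.6]
finger_gap: 0.0195
finger_force: 45.0
```

```bash
python3 -c "
from h import *
go(40,[.494,.0326,.1787],[.454,.0326,.1787])
o=cv2.resize(r.camera('scene')[130:310,190:340,::-1],None,fx=3,fy=3,interpolation=2)
cv2.imwrite('pics/s5.png',o)"
```

```text
rot [-0.1 -0.  -0.2]
[0.494, 0.0326, 0.1787] [-0.0572  0.0001 -0.0482]
[0.454, 0.0326, 0.1787] [-0.0878  0.0001 -0.0739]
```

View pics/s5.png

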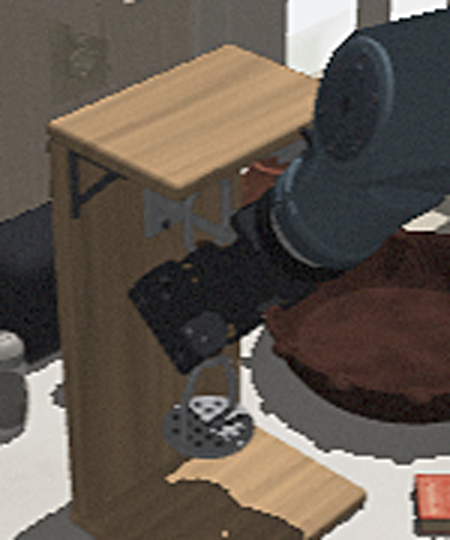

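Call:
drive_effector(
  rows=[
    [[-0.008, 0, -0.0065], [0, 0, 0]],
    [[-0.017, 0, -0.014], [0, 0, 0]],
    [[-0.026, 0, -0.022], [0, 0, 0]],
    [[-0.035, 0, -0.0295], [0, 0, 0]],
    [[-0.044, 0, -0.037], [0, 0, 0]],
    [[-0.052, 0, -0.044], [0, 0, 0]],
    [[-0.0572, 0, -0.0482], [0, 0, 0]],
    [[-0.0572, 0, -0.0482], [0, 0, 0]],
  ],
)

```text
time_s: 10.28
tcp_pos: [0.4939, 0.0326, 0.179]
ee_rot: [[0.765, -0.002, 0.644], [-0.003, -1.0, 0.001], [0.644, -0.002, -0.765]]
force: [-0.2, 0.3, -2.2]
finger_gap: 0.0198
finger_force: 45.0
```

```bash
python3 -c "
from h import *
print(r.get_obs()['joint_pos'].round(1))
go(40,[.494,.0326,.2],[.494,-.12,.2],[.579,-.2335,.2])"
```

```text
[-17.2 -20.1 136.8  25.1  26.8  54.1]
rot [-0.  -0.1 -0.2]
[0.494, 0.0326, 0.2] [ 0.0136 -0.0001 -0.016 ]
[0.494, -0.12, 0.2] [ 0.0141  0.1525 -0.0161]
[0.579, -0.2335, 0.2] [0.0794 0.2659 0.0385]
```

Call:
drive_effector(
  rows=[
    [[0.007, 0.01, -0.008], [0, 0, 0]],
    [[0.0136, 0.025, -0.016], [0, 0, 0]],
    [[0.014, 0.05, -0.016], [0, 0, 0]],
    [[0.014, 0.075, -0.016], [0, 0, 0]],
    [[0.014, 0.1, -0.016], [0, 0, 0]],
    [[0.014, 0.125, -0.016], [0, 0, 0]],
    [[0.014, 0.15, -0.016], [0, 0, 0]],
    [[0.025, 0.174, -0.007], [0, 0, 0]],
    [[0.037, 0.198, 0.003], [0, 0, 0]],
    [[0.05, 0.22, 0.014], [0, 0, 0]],
    [[0.06, 0.24, 0.022], [0, 0, 0]],
    [[0.072, 0.256, 0.033], [0, 0, 0]],
    [[0.0794, 0.2659, 0.0385], [0, 0, 0]],
    [[0.0794, 0.2659, 0.0385], [0, 0, 0]],
    [[0.0794, 0.2659, 0.0385], [0, 0, 0]],
    [[0.0794, 0.2659, 0.0385], [0, 0, 0]],
  ],
)

```text
time_s: 12.28
tcp_pos: [0.579, -0.2328, 0.1996]
ee_rot: [[0.766, -0.001, 0.643], [-0.002, -1.0, 0.001], [0.643, -0.003, -0.766]]
force: [0.4, 1.1, -2.7]
finger_gap: 0.0192
finger_force: 45.0
```

```bash
python3 -c "
from h import *
print(r.get_obs()['joint_pos'].round(1))
go(40,[.579,-.2335,.13],[.579,-.2335,.107])
print(proj('scene',[.567,-.2335,.1]),proj('top',[[.567,-.2335,.1],[.567,-.2335,.325]]))
o=cv2.resize(r.camera('scene')[120:320,230:380,::-1],None,fx=2.6,fy=2.6,interpolation=2);b=cv2.resize(r.camera('top')[150:300,230:380,::-1],None,fx=2.6,fy=2.6,interpolation=2);c=np.zeros((520,780,3),np.uint8);c[:,:390]=o;c[:390,390:]=b
cv2.imwrite('pics/s6.png',c)"
```

```text
[-47.    1.5 115.9  44.6  42.1  14.5]
rot [-0.1 -0.  -0.1]
[0.579, -0.2335, 0.13] [-0.0447  0.0009  0.0533]
[0.579, -0.2335, 0.107] [-0.0595  0.001   0.071 ]
[[325.57917657 218.15957985]] [[321.04862609 228.1820903 ]
 [330.72016392 209.36536482]]
```

View pics/s6.png

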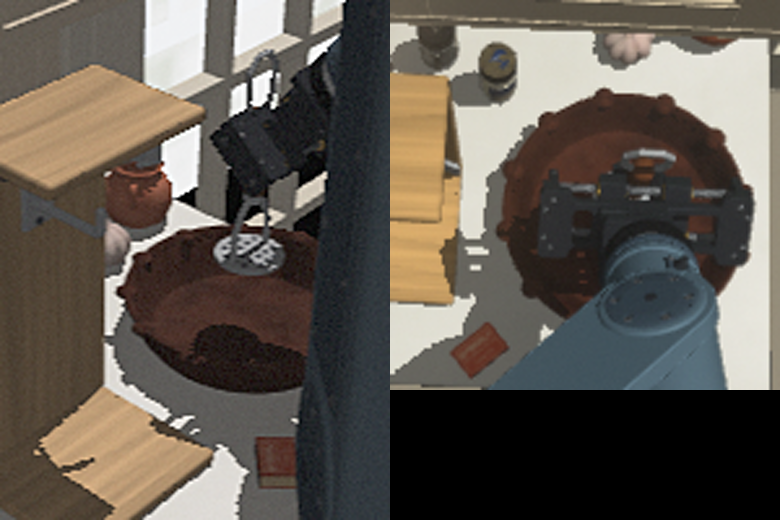

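Call:
drive_effector(
  rows=[
    [[-0.011, 0, 0.013], [0, 0, 0]],
    [[-0.022, 0, 0.027], [0, 0, 0]],
    [[-0.033, 0, 0.04], [0, 0, 0]],
    [[-0.045, 0.001, 0.053], [0, 0, 0]],
    [[-0.05, 0.001, 0.06], [0, 0, 0]],
    [[-0.0545, 0.001, 0.065], [0, 0, 0]],
    [[-0.0565, 0.001, 0.0675], [0, 0, 0]],
    [[-0.0575, 0.001, 0.0685], [0, 0, 0]],
    [[-0.0575, 0.001, 0.0685], [0, 0, 0]],
    [[-0.0575, 0.001, 0.0685], [0, 0, 0]],
  ],
)

```text
time_s: 13.62
tcp_pos: [0.5795, -0.2343, 0.1106]
ee_rot: [[0.765, -0.001, 0.643], [-0.002, -1.0, 0.001], [0.643, -0.002, -0.765]]
force: [0.4, -0.6, -1.7]
finger_gap: 0.0197
finger_force: 45.0
```

Call:
drive_effector(
  rows=[
    [[-0.0006, 0, 0.0008], [0, 0, 0]],
    [[-0.0013, 0, 0.0015], [0, 0, 0]],
    [[-0.0013, 0, 0.0015], [0, 0, 0]],
    [[-0.0013, 0, 0.0015], [0, 0, 0]],
  ],
)

```text
time_s: 14.12
tcp_pos: [0.5794, -0.2342, 0.1084]
ee_rot: [[0.766, -0.001, 0.643], [-0.003, -1.0, 0.001], [0.643, -0.002, -0.766]]
force: [0.2, 0.3, -1.2]
finger_gap: 0.0193
finger_force: 45.0
```

Call:
drive_effector(
  rows=[
    [[-0.0003, 0, 0.0004], [0, 0, 0]],
    [[-0.0006, 0, 0.0008], [0, 0, 0]],
    [[-0.0006, 0, 0.0008], [0, 0, 0]],
    [[-0.0006, 0, 0.0008], [0, 0, 0]],
  ],
)

```text
time_s: 14.62
tcp_pos: [0.58, -0.2343, 0.1085]
ee_rot: [[0.765, -0.001, 0.644], [-0.002, -1.0, 0.001], [0.644, -0.002, -0.765]]
force: [-4.4, 1.8, 7.0]
finger_gap: 0.0195
finger_force: 45.0
```

Call:
drive_effector(
  rows=[
    [[0.0003, 0, -0.0004], [0, 0, 0]],
    [[0.0003, 0, -0.0004], [0, 0, 0]],
    [[0.0003, 0, -0.0004], [0, 0, 0]],
    [[0.0003, 0, -0.0004], [0, 0, 0]],
  ],
  grip_force=10,
)

```text
time_s: 15.12
tcp_pos: [0.5797, -0.2345, 0.1084]
ee_rot: [[0.765, -0.002, 0.644], [-0.003, -1.0, 0.001], [0.644, -0.002, -0.765]]
force: [-1.1, 1.6, 5.5]
finger_gap: 0.0199
finger_force: 10.0
```

Call:
drive_effector(
  rows=[
    [[0, 0, 0], [0, 0, 0]],
    [[0, 0, 0], [0, 0, 0]],
    [[0, 0, 0], [0, 0, 0]],
    [[0, 0, 0], [0, 0, 0]],
    [[0, 0, 0], [0, 0, 0]],
    [[0, 0, 0], [0, 0, 0]],
    [[0, 0, 0], [0, 0, 0]],
    [[0, 0, 0], [0, 0, 0]],
  ],
  jaw=0.088,
)

```text
time_s: 16.12
tcp_pos: [0.5794, -0.2342, 0.1078]
ee_rot: [[0.766, -0.001, 0.643], [-0.003, -1.0, 0.001], [0.643, -0.002, -0.766]]
force: [-0.2, 0.1, -0.1]
finger_gap: 0.0881
finger_force: 0.0
```

Call:
drive_effector(
  rows=[
    [[0, 0, -0.01], [0, 0, 0]],
    [[0, 0, -0.025], [0, 0, 0]],
    [[0, 0, -0.045], [0, 0, 0]],
    [[0, 0, -0.07], [0, 0, 0]],
    [[0, 0, -0.1], [0, 0, 0]],
    [[0, 0, -0.13], [0, 0, 0]],
    [[0, 0, -0.16], [0, 0, 0]],
    [[0, 0, -0.18], [0, 0, 0]],
    [[0, 0, -0.18], [0, 0, 0]],
    [[0, 0, -0.18], [0, 0, 0]],
  ],
)

```text
time_s: 17.38
tcp_pos: [0.4635, -0.2343, 0.2453]
ee_rot: [[0.766, -0.002, 0.643], [-0.003, -1.0, 0.001], [0.643, -0.003, -0.766]]
force: [0.6, -0.2, 0.9]
finger_gap: 0.0881
finger_force: 0.0
```

```bash
python3 -c "
from h import *
print(proj('top',[[.567,-.2335,.014],[.567,-.2335,.235]]))
o=cv2.resize(r.camera('scene')[120:320,230:380,::-1],None,fx=2.6,fy=2.6,interpolation=2);b=cv2.resize(r.camera('top')[150:300,230:380,::-1],None,fx=2.6,fy=2.6,interpolation=2);c=np.zeros((520,780,3),np.uint8);c[:,:390]=o;c[:390,390:]=b
cv2.imwrite('pics/s7.png',c)"
```

```text
[[318.15412023 233.8135755 ]
 [326.42070767 217.73028977]]
```

View pics/s7.png

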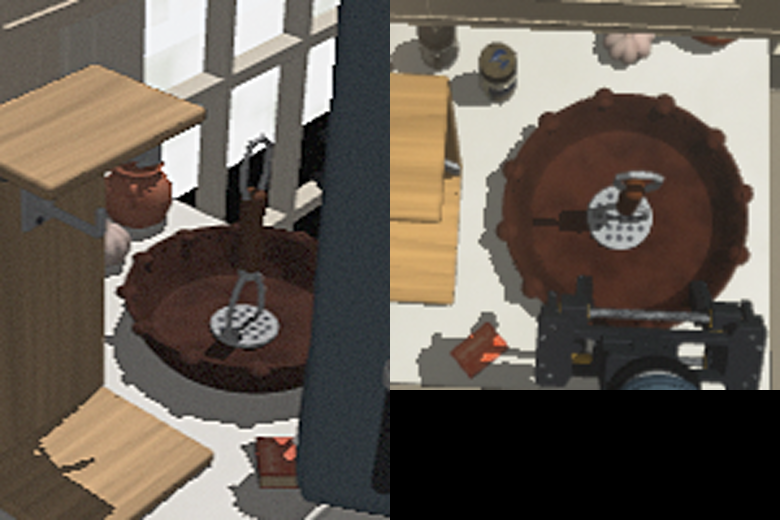

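```bash
python3 -c "
from station import r
print(r.close_job())"
```

```text
the job is handed in; nothing more can be done
None
```

I swung the keeper open first and it stayed open. I then took the masher off the hook and set it upright in the middle of the casserole dish and let go, with nothing else seen to have moved. The job was handed in after about 17.5 s; `close_job` reported no verdict.

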